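# Turn the module in the soldering vise

### The job

The aluminium module with the green terminal board stands loose in the open vise, its green board hidden towards the fixed jaw. Keeping it upright, give the module a quarter turn so that its green board faces the vise's yellow front edge, standing on the vise bed midway along the jaws, then slide the red-tabbed jaw shut so that the module is held squarely between both jaws, and let go. Leave the spare module with the red board, the solder spool and the tip-cleaner tin where they are.

Things in the scene. Friction and masses are not known exactly. Their poses are not given: they have to be found in the camera images.
- vise: Slide-jaw vise, bolted down; blue bed 84 (x) x 190 (y) x 12 mm, y -65 to 125. Origin: bench level, at the middle of the clamping place. +x: to the yellow front edge, away from the robot, up to 20 degrees askew; +y: the way the sliding jaw opens. Both steel jaws 70 mm wide in x, tops 32 mm above the bench; clamping faces at y = -20 mm (fixed) and +20 mm plus the joint value (sliding, 20 mm thick).
- jaw (a joint): Sliding jaw, in m. 0: jaws 40 mm apart, closed on the module; grows as it opens towards vise +y, to 0.036; starts at 0.022 to 0.034. With nothing between the jaws it could go on to -0.020. No spring: it stays where it is left. About 4 N slides it, some 3 N more once it pushes the module along.
- jaw_tab (a point): Middle of the upright red tab for pushing or pinching the sliding jaw, 50 mm above the bench, 12 mm below the tab's top, 52 mm from the jaw's clamping face in vise +y. Tab 30 mm (vise x) by 12 mm (vise y). A strip 22 mm above the bench joins it to the jaw block; 26 mm are free between tab and block. Axes as the vise's.
- module_center (a point): Centre of the loose module to turn: aluminium housing 40 x 40 mm, 70 mm tall, 0.18 to 0.35 kg, on the vise bed (12 mm above the bench). +z up; +x points out of the face with the green board and nine brass terminals; a green stripe on top runs along that edge. Starts with this face to the fixed jaw (vise -y), up to 6 degrees askew, 8 mm off the jaws' middle along x, touching neither jaw.
- module_face (a point): Centre of the module's green terminal face, 20 mm from the module's centre in its +x; axes as the module's.
- spare: Bystander: a like aluminium module, 40 x 40 x 70 mm, but with a red board and red top stripe; stands on the bench. Origin at the centre of its underside.
- spool: Bystander: silvery solder spool, 52 mm across, 50 mm tall, standing on the bench. Origin at the centre of its underside.
- tip_tin: Bystander: round black tip-cleaner tin with a brass top, 60 mm across, 30 mm tall. Origin at the centre of its underside.
Not all that is in view belongs to the job. Leave any orange look-alike of the part that bears module_center alone.

How it is judged:
At the end, for the whole second after the job is handed in: The module stands upright (6 degrees) on the vise bed, green face to the yellow front within 10 degrees, centre within 18 mm of the middle along the jaws; the sliding jaw is shut on it (joint within 4 mm of 0, module within 6 mm of the clamping middle) and at rest (angle between the x axis of module_center and the x axis of vise, either way round below 0.17 rad and x of module_face in the frame of vise above 0 m and angle between module_center's own z axis and vertical below 0.1 rad and x of module_center in the frame of vise between -0.018 and 0.018 m and y of module_center in the frame of vise between -0.006 and 0.006 m and z of module_center in the frame of vise between 0.042 and 0.052 m and value of joint jaw between -0.004 and 0.004 m and velocity of joint jaw between -0.01 and 0.01 m/s); the robot touches nothing.
It fails at once if a bystander (spare module, spool or tin) is pushed more than 20 mm or tipped over (distance of any of spare, spool, tip_tin from where it was at the start of the episode above 0.02 m or angle between any of spare, spool, tip_tin's own z axis and vertical above 0.5 rad).
It also fails if it takes over 43 s, if anything falls off the work surface, if the arm or the gripper's body presses on something with over 40 N, if the wrist force passes 120 N, or if a joint passes its speed limit or range.

### The arm

A 6-joint arm with a two-finger parallel gripper is mounted at the origin on the work surface. World frame = base frame: x ahead of the robot, y to its left, z up, the work surface at z = 0. Lengths are in m, angles in rad, forces in N, time in s.
With the tool pointing down it reaches from about 0.25 to 0.8 m from the base axis. Payload 3.9 kg.
Tool frame: the origin (TCP) lies at the centre of the arm's flange, where the gripper is bolted on; the fingertips stand ahead of it and the grasp point (between the pads) lies 155 mm ahead of it (ctrl.nose_length is the z of the fingertips in the tool frame, in m); z points along the fingers, y is the line along which they close (so a half turn about z gives the same grasp; the last joint's range is limited). The gripper opens to 85 mm and grips with 20 to 120 N. Pads are 22 mm wide; open, the fingers measure 114 mm over their backs; the gripper's body (76 mm by 85 mm) begins 54 mm behind the grasp point. The pads swing forward as they close: fully open they stand 13 mm farther back than shut.
Start: joints at [-1.229, 0.26, -0.138, 1.173, 0, 1.571], TCP at [0.176, -0.495, 0.405] pointing down, gripper open.
Joint ranges: [-2.78, 2.78], [-0.83, 1.72], [-1.28, 1.37], [-1.9, 2.12], [-1.57, 1.48], [-3.14, 3.14]. Speed limits (rad/s): [2.57, 2.57, 3.14, 3.14, 3.14, 3.14].

### API

Orientations are given as a rotation vector (axis times angle).
In Python, from cell import ctrl gives the robot as it stands.
- The arm moves only by the tool move_arm, never from a script. Its argument "increments" is a list of rows, each an object with "dp": the shift along the tool's x, y, z in units of 25 mm (1.0 is 25 mm), a list of three; "twist": the turn about the tool's z in units of 6 degrees (1.0 is 6 degrees); "hand": the finger opening in mm, from 0 to 85.4. A call has 1 to 5 rows; each row shifts and turns the commanded pose from where the row before left it, along the tool's axes as they then stand; what a row does not reach is not made up. A row lasts 1/8 s, in which the tool goes at most 62.5 mm and 10.7 degrees, less where a joint would pass 70% of its speed; a pose out of reach is approached as far as the arm can. A call is refused whole if a number of a shift passes 1 or a number of a turn 1, either way. A call with a gripper value outside its range is refused whole. The fingers move at their own pace and stop on an object; "force" is the grip in N (left out, the last holds). Time passes only in rows, so rows that do not move let the fingers close. It gives the time, the measured TCP pose, the force, the opening and the grip force at its end, in the units of the state.
- ctrl.get_state(): the state, without advancing time (a new reading comes with each control period).
- ctrl.grab_frame(name): name is "scene" or "top" or "wrist"; returns a dict with "color" (420x560x3 uint8, blue, green, red), "fovy" (degrees; the focal length in pixels is half the picture's height over the tangent of half this angle, whatever the lens; pixels are square), "cx", "cy" (the principal point, pixels), "camera_from_world" (4x4, takes a point from world to camera coordinates); the wrist camera has in their place "hand_eye" (4x4, takes a point from camera to tool coordinates, whose origin is the TCP and whose axes are the flange's). Camera axes: x right, y up, looking along -z (the intrinsics and any distortion apply to the point x, -y, -z); pixel columns grow to the right and rows downward; lengths in m; the calibration is good to about 2 mm. A picture is of the moment at which its call begins: read the wrist's pose just before it. There is no depth.
- ctrl.hand_in(): hands the job in; it is judged then, once.
The state is a dict: "clock": time; "joints": joint angles; "joint_vel": joint speeds; "joint_efforts": joint torques, N m; "eef_pos": TCP position; "ee_rot": TCP orientation; "force": force on the tool from outside, world axes, zero at the start; "wrist_torque": the same for the moment, N m; "width": finger opening in m; "grip_force": force on a finger pad.
Only numpy, scipy, OpenCV 4.12 (cv2) and the standard library are available. Lean on these libraries where they do the work, as an engineer would, in place of code of your own. Each camera call takes 0.05 s, during which the arm holds its last target. There are 200 camera calls.

## Working session

There is one attempt and no reset: what is moved stays moved. The work goes in short steps, Python scripts to look and compute and a tool call to move; the robot and the scene stay as the last step left them, time stands still between calls to the robot, and variables do not carry over. Pictures are saved under pics/ and viewed, at most 10 in all, crops included, and the job is handed in when it is done.

Besides the shell and the picture viewer there is one more tool, called after "Emit:" as name([rows], argument=value, ...), one row to a line, values as JSON. move_arm: Moves the arm, as the interface text tells. Its arguments: {"type":"object","properties":{"increments":{"type":"array"},"force":{"type":"number"}},"required":["increments"]}

```bash
mkdir -p pics; python3 - <<'E'
from cell import ctrl
import cv2,numpy as np
s=ctrl.get_state(); print(s['clock'],s['eef_pos'],s['ee_rot'],s['width'],ctrl.nose_length)
for n in('scene','top'):
    f=ctrl.grab_frame(n); cv2.imwrite(f'pics/{n}0.png',f['color']); print(n,f['fovy'],f['cx'],f['cy'],np.round(f['camera_from_world'],4).tolist(),[k for k in f])
E
```

```text
0.0 [ 0.17586227 -0.49430546  0.40385322] [-3.09390086e+00 -5.33951468e-01  5.49661608e-04] 0.08550170846031188 0.1734
scene 52.027533500595936 275.94852245854304 205.73381853713147 [[-0.1466, 0.9892, 0.0021, 0.0697], [-0.7643, -0.1147, 0.6346, 0.4111], [0.628, 0.0914, 0.7729, -1.5344], [0.0, 0.0, 0.0, 1.0]] ['color', 'fovy', 'cx', 'cy', 'camera_from_world']
top 45.426126166519126 283.8848333467973 202.46187070796003 [[-0.0675, -0.9977, 0.0029, 0.0352], [0.9768, -0.0655, 0.2037, -0.613], [-0.2031, 0.0166, 0.979, -1.0746], [0.0, 0.0, 0.0, 1.0]] ['color', 'fovy', 'cx', 'cy', 'camera_from_world']
```

View pics/top0.png

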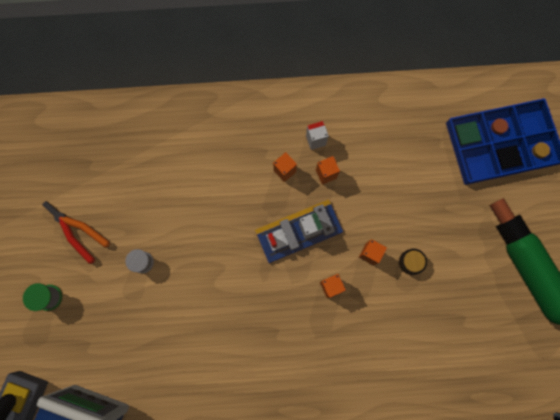

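View pics/scene0.png

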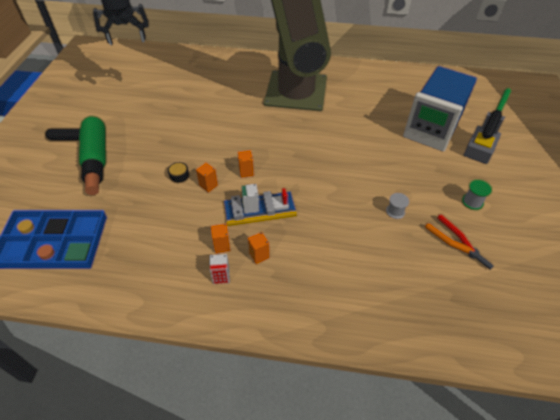

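```bash
cat > h.py <<'E'
import cv2,numpy as np
from scipy.spatial.transform import Rotation as R
from cell import ctrl
def tool():
    s=ctrl.get_state(); T=np.eye(4); T[:3,:3]=R.from_rotvec(s['ee_rot']).as_matrix(); T[:3,3]=s['eef_pos']; return s,T
def grab(n):
    s,T=tool(); f=ctrl.grab_frame(n)
    f['wc']=T@f['hand_eye'] if n=='wrist' else np.linalg.inv(f['camera_from_world']); return f
def ray(f,u,v,z):
    F=f['color'].shape[0]/2/np.tan(np.radians(f['fovy'])/2)
    d=f['wc'][:3,:3]@np.array([(u-f['cx'])/F,-(v-f['cy'])/F,-1]); o=f['wc'][:3,3]
    return o+d*(z-o[2])/d[2]
def proj(f,p):
    F=f['color'].shape[0]/2/np.tan(np.radians(f['fovy'])/2)
    c=np.linalg.inv(f['wc'])@np.append(p,1); return f['cx']+F*c[0]/-c[2], f['cy']-F*c[1]/-c[2]
E
python3 - <<'E'
from h import *
f=grab('top')
c=f['color'][190:275,245:355]; cv2.imwrite('pics/topc.png',cv2.resize(c,None,fx=7,fy=7,interpolation=cv2.INTER_CUBIC))
for n,u,v,z in [('fl',258,236,.012),('fr',331,203,.012),('br',343,236,.012),('bl',270,262,.012),('o1',285,160,.07),('o2',328,163,.07),('o3',374,247,.07),('o4',333,281,.07),('mod',308,223,.082),('tab',272,240,.062)]: print(n,np.round(ray(f,u,v,z),3))
E
```

```text
fl [0.549 0.059 0.012]
fr [ 0.616 -0.118  0.012]
br [ 0.535 -0.14   0.012]
bl [0.486 0.035 0.012]
o1 [ 0.712 -0.015  0.07 ]
o2 [ 0.698 -0.113  0.07 ]
o3 [ 0.499 -0.198  0.07 ]
o4 [ 0.431 -0.101  0.07 ]
mod [ 0.56  -0.056  0.082]
tab [0.531 0.026 0.062]
```

View pics/topc.png

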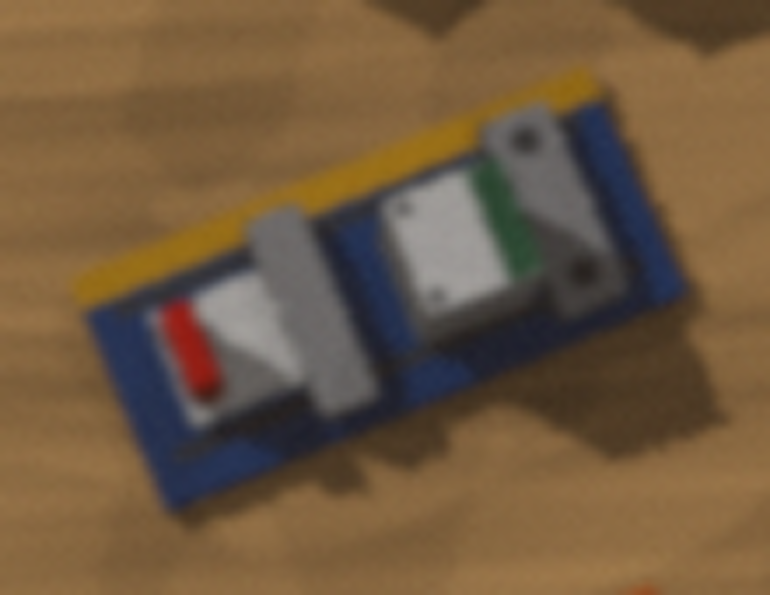

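The top crop shows the vise, about 20° askew. The red tab is on the left, the module in the middle with its green stripe to the right, and the fixed jaw on the right. Next I fit these pixels to positions.

```bash
cat > fit.py <<'E'
from h import *
def go(f,V,M,tab,pub=None,zt=.082):
    # V: FL,FR,BR,BL bed corners z=.012; M: module top corners; order FL,FR,BR,BL
    v=np.array([ray(f,*p,.012)[:2] for p in V]); m=np.array([ray(f,*p,zt)[:2] for p in M])
    print('bed sides',[round(np.linalg.norm(v[i]-v[i-1]),4) for i in range(4)],'mod',[round(np.linalg.norm(m[i]-m[i-1]),4) for i in range(4)])
    yv=v[0]-v[1]+v[3]-v[2]; yaw=np.arctan2(-yv[0],yv[1])
    x=np.array([np.cos(yaw),np.sin(yaw)]); y=np.array([-x[1],x[0]]); o=v.mean(0)-.030*y
    ym=m[0]-m[1]+m[3]-m[2]; my=np.arctan2(-ym[0],ym[1]); mc=m.mean(0)
    print('vise',o.round(4),'yaw',np.degrees(yaw).round(2),'mod',mc.round(4),'yaw',np.degrees(my).round(2),'in vise',((mc-o)@x).round(4),((mc-o)@y).round(4))
    t=ray(f,*tab,.062)[:2]; print('tab',t.round(4),((t-o)@x).round(4),((t-o)@y).round(4))
E
python3 - <<'E'
from fit import *
f=grab('top'); s=lambda *P:[(245+(u-3)/7,190+(v-3)/7) for u,v in P]
go(f,s((75,293),(600,72),(692,290),(175,514)),s((382,200),(492,158),(542,265),(425,312)),s((190,347))[0])
E
```

```text
bed sides [np.float64(0.0811), np.float64(0.1927), np.float64(0.0802), np.float64(0.1882)] mod [np.float64(0.0381), np.float64(0.0375), np.float64(0.0376), np.float64(0.0399)]
vise [ 0.5636 -0.068 ] yaw 19.41 mod [ 0.56  -0.061] yaw 17.72 in vise -0.001 0.0078
tab [0.5325 0.0267] 0.0021 0.0996
```

```bash
cat > plan.py <<'E'
from h import *
def plan(target,yaw,n):
    s,T=tool(); Rm=T[:3,:3]; y0=np.degrees(np.arctan2(Rm[1,1],Rm[0,1])); d=(np.array(target)-T[:3,3])/n
    dy=(yaw-y0+180)%360-180; print('pos',T[:3,3].round(4),'yaw',y0.round(2),'tilt',Rm[:,2].round(4),'j',np.round(s['joints'],2))
    for k in range(n):
        Rk=R.from_euler('z',dy/n*k,degrees=True).as_matrix()@Rm
        print(k,(Rk.T@d/.025).round(2).tolist(),round(-dy/n/6,2))
if __name__=='__main__':
    import sys; a=list(map(float,sys.argv[1:])); plan(a[:3],a[3],int(a[4]))
E
python3 plan.py .56 -.061 .33 17.7 25
```

```text
pos [ 0.1759 -0.4944  0.4042] yaw -70.42 tilt [-4.0e-04  1.2e-03 -1.0e+00] j [-1.23  0.26 -0.14  1.17  0.    1.57]
0 [0.81, -0.45, 0.12] -0.59
1 [0.84, -0.4, 0.12] -0.59
2 [0.86, -0.34, 0.12] -0.59
3 [0.88, -0.29, 0.12] -0.59
4 [0.9, -0.24, 0.12] -0.59
5 [0.91, -0.18, 0.12] -0.59
6 [0.92, -0.12, 0.12] -0.59
7 [0.92, -0.07, 0.12] -0.59
8 [0.93, -0.01, 0.12] -0.59
9 [0.93, 0.05, 0.12] -0.59
10 [0.92, 0.1, 0.12] -0.59
11 [0.91, 0.16, 0.12] -0.59
12 [0.9, 0.22, 0.12] -0.59
13 [0.89, 0.27, 0.12] -0.59
14 [0.87, 0.32, 0.12] -0.59
15 [0.85, 0.38, 0.12] -0.59
16 [0.82, 0.43, 0.12] -0.59
17 [0.79, 0.48, 0.12] -0.59
18 [0.76, 0.53, 0.12] -0.59
19 [0.73, 0.57, 0.12] -0.59
20 [0.69, 0.62, 0.12] -0.59
21 [0.65, 0.66, 0.12] -0.59
22 [0.61, 0.7, 0.12] -0.59
23 [0.57, 0.73, 0.12] -0.59
24 [0.52, 0.77, 0.12] -0.59
```

Emit:
move_arm([
  {"dp": [0.81, -0.45, 0.12], "twist": -0.59, "hand": 85},
  {"dp": [0.84, -0.4, 0.12], "twist": -0.59, "hand": 85},
  {"dp": [0.86, -0.34, 0.12], "twist": -0.59, "hand": 85},
  {"dp": [0.88, -0.29, 0.12], "twist": -0.59, "hand": 85},
  {"dp": [0.9, -0.24, 0.12], "twist": -0.59, "hand": 85},
])

```text
clock: 0.82
eef_pos: [0.2532, -0.4071, 0.3894]
ee_rot: [-2.975, -1.007, 0.0]
force: [-0.3, -0.8, 0.2]
width: 0.085
grip_force: 0.0
```

Emit:
move_arm([
  {"dp": [0.91, -0.18, 0.12], "twist": -0.59, "hand": 85},
  {"dp": [0.92, -0.12, 0.12], "twist": -0.59, "hand": 85},
  {"dp": [0.92, -0.07, 0.12], "twist": -0.59, "hand": 85},
  {"dp": [0.93, -0.01, 0.12], "twist": -0.59, "hand": 85},
  {"dp": [0.93, 0.05, 0.12], "twist": -0.59, "hand": 85},
])

```text
clock: 1.45
eef_pos: [0.3301, -0.3202, 0.3745]
ee_rot: [-2.785, -1.453, 0.0]
force: [-0.3, 0.7, 1.0]
width: 0.085
grip_force: 0.0
```

Emit:
move_arm([
  {"dp": [0.92, 0.1, 0.12], "twist": -0.59, "hand": 85},
  {"dp": [0.91, 0.16, 0.12], "twist": -0.59, "hand": 85},
  {"dp": [0.9, 0.22, 0.12], "twist": -0.59, "hand": 85},
  {"dp": [0.89, 0.27, 0.12], "twist": -0.59, "hand": 85},
  {"dp": [0.87, 0.32, 0.12], "twist": -0.59, "hand": 85},
])

```text
clock: 2.08
eef_pos: [0.4066, -0.2333, 0.3595]
ee_rot: [-2.528, -1.864, 0.0]
force: [0.4, -0.1, 0.1]
width: 0.0845
grip_force: 0.0
```

Emit:
move_arm([
  {"dp": [0.85, 0.38, 0.12], "twist": -0.59, "hand": 85},
  {"dp": [0.82, 0.43, 0.12], "twist": -0.59, "hand": 85},
  {"dp": [0.79, 0.48, 0.12], "twist": -0.59, "hand": 85},
  {"dp": [0.76, 0.53, 0.12], "twist": -0.59, "hand": 85},
  {"dp": [0.73, 0.57, 0.12], "twist": -0.59, "hand": 85},
])

```text
clock: 2.7
eef_pos: [0.4832, -0.1464, 0.3445]
ee_rot: [-2.212, -2.231, 0.0]
force: [-0.1, -0.6, -0.5]
width: 0.0851
grip_force: 0.0
```

Emit:
move_arm([
  {"dp": [0.69, 0.62, 0.12], "twist": -0.59, "hand": 85},
  {"dp": [0.65, 0.66, 0.12], "twist": -0.59, "hand": 85},
  {"dp": [0.61, 0.7, 0.12], "twist": -0.59, "hand": 85},
  {"dp": [0.57, 0.73, 0.12], "twist": -0.59, "hand": 85},
  {"dp": [0.52, 0.77, 0.12], "twist": -0.59, "hand": 85},
])

```text
clock: 3.32
eef_pos: [0.5602, -0.0592, 0.3294]
ee_rot: [-1.841, -2.546, 0.0]
force: [0.2, -0.2, 1.1]
width: 0.0846
grip_force: 0.0
```

```bash
python3 - <<'E'
from h import *
f=grab('wrist'); cv2.imwrite('pics/w1.png',f['color']); print(tool()[0]['clock'],f['fovy'],f['wc'].round(3).tolist())
print('module top proj',proj(f,[.56,-.061,.082]))
E
python3 plan.py .56 -.061 .33 17.7 1
```

```text
3.375 69.94631613769047 [[0.95, -0.296, -0.1, 0.536], [0.313, 0.902, 0.299, 0.018], [0.001, -0.315, 0.949, 0.3], [0.0, 0.0, 0.0, 1.0]]
module top proj (np.float64(277.3811002244182), np.float64(229.40214580593087))
pos [ 0.5621 -0.0575  0.3291] yaw 18.46 tilt [ 0.0018  0.0019 -1.    ] j [-0.1   0.37 -0.18  1.02  0.    1.15]
0 [-0.11, -0.12, -0.04] 0.13
```

View pics/w1.png

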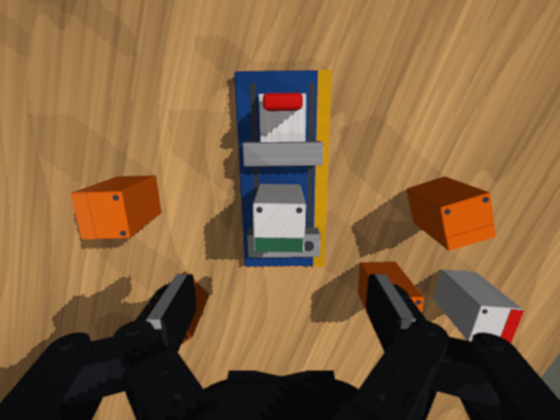

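```bash
python3 - <<'E'
from fit import *
f=grab('wrist'); f=grab('wrist'); cv2.imwrite('pics/w2.png',cv2.resize(f['color'][55:285,210:350],None,fx=2.6,fy=2.6,interpolation=cv2.INTER_CUBIC))
go(f,[(331,70),(326,266),(243,266),(236,71)],[(305,200),(305,252),(254,252),(253,200)],(282,100))
E
```

```text
bed sides [np.float64(0.0825), np.float64(0.1898), np.float64(0.0886), np.float64(0.1888)] mod [np.float64(0.039), np.float64(0.0428), np.float64(0.0405), np.float64(0.0427)]
vise [ 0.5681 -0.0615] yaw 18.75 mod [ 0.5618 -0.0575] yaw 18.69 in vise -0.0047 0.0059
tab [0.5348 0.0309] -0.0018 0.0982
```

View pics/w2.png

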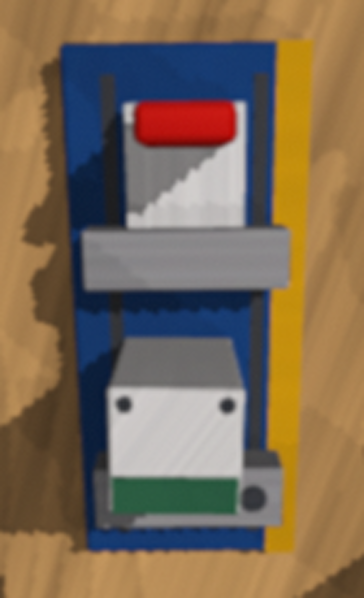

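```bash
python3 - <<'E'
from fit import *
f=grab('wrist')
go(f,[(330.2,70.2),(322.5,267),(243.6,266.3),(233.6,72)],[(303.6,204),(302.5,252.5),(252.5,252.9),(251,204)],(281.5,98.5))
E
python3 plan.py .5615 -.0605 .217 18.5 5
```

```text
bed sides [np.float64(0.084), np.float64(0.1908), np.float64(0.0843), np.float64(0.1885)] mod [np.float64(0.0396), np.float64(0.0401), np.float64(0.0398), np.float64(0.0404)]
vise [ 0.5657 -0.0636] yaw 18.61 mod [ 0.5598 -0.0606] yaw 18.17 in vise -0.0046 0.0047
tab [0.5331 0.0309] -0.0007 0.0999
pos [ 0.5597 -0.0597  0.3294] yaw 18.13 tilt [-9.e-04 -3.e-04 -1.e+00] j [-0.11  0.37 -0.19  1.02 -0.    1.15]
0 [-0.01, 0.01, 0.9] -0.01
1 [-0.01, 0.01, 0.9] -0.01
2 [-0.01, 0.01, 0.9] -0.01
3 [-0.01, 0.01, 0.9] -0.01
4 [-0.01, 0.01, 0.9] -0.01
```

The crop gives clean edges: the bed measures 84×190 and the module 40×40. The gripper is already centred over the module, so I descend and grip.

Emit:
move_arm([
  {"dp": [0, 0, 0.9], "twist": 0, "hand": 85},
  {"dp": [0, 0, 0.9], "twist": 0, "hand": 85},
  {"dp": [0, 0, 0.9], "twist": 0, "hand": 85},
  {"dp": [0, 0, 0.9], "twist": 0, "hand": 85},
  {"dp": [0, 0, 0.8], "twist": 0, "hand": 85},
], force=40)

```text
clock: 4.15
eef_pos: [0.5589, -0.0607, 0.2191]
ee_rot: [-1.846, -2.542, 0.001]
force: [0.6, 0.6, 0.7]
width: 0.0852
grip_force: 0.0
```

Emit:
move_arm([
  {"dp": [0, 0, 0], "twist": 0, "hand": 55},
  {"dp": [0, 0, 0], "twist": 0, "hand": 35},
  {"dp": [0, 0, 0], "twist": 0, "hand": 35},
  {"dp": [0, 0, 0], "twist": 0, "hand": 35},
  {"dp": [0, 0, 0], "twist": 0, "hand": 35},
], force=40)

```text
clock: 4.78
eef_pos: [0.56, -0.0603, 0.2209]
ee_rot: [1.844, 2.541, 0.001]
force: [-0.3, -1.1, 5.5]
width: 0.0393
grip_force: 41.6
```

Emit:
move_arm([
  {"dp": [0, 0, -0.6], "twist": 0, "hand": 35},
  {"dp": [0, 0, -0.6], "twist": 0, "hand": 35},
  {"dp": [0, 0, 0], "twist": -0.5, "hand": 35},
  {"dp": [0, 0, 0], "twist": -0.9, "hand": 35},
  {"dp": [0, 0, 0], "twist": -1, "hand": 35},
])

```text
clock: 5.4
eef_pos: [0.5596, -0.06, 0.2506]
ee_rot: [1.506, 2.756, 0.001]
force: [0.3, -1.0, -2.8]
width: 0.0397
grip_force: 41.1
```

Emit:
move_arm([
  {"dp": [0, 0, 0], "twist": -1, "hand": 35},
  {"dp": [0, 0, 0], "twist": -1, "hand": 35},
  {"dp": [0, 0, 0], "twist": -1, "hand": 35},
  {"dp": [0, 0, 0], "twist": -1, "hand": 35},
  {"dp": [0, 0, 0], "twist": -1, "hand": 35},
])

```text
clock: 6.02
eef_pos: [0.5596, -0.06, 0.2505]
ee_rot: [0.742, 3.052, 0.0]
force: [0.2, 0.6, -2.9]
width: 0.0395
grip_force: 41.1
```

Emit:
move_arm([
  {"dp": [0, 0, 0], "twist": -1, "hand": 35},
  {"dp": [0, 0, 0], "twist": -1, "hand": 35},
  {"dp": [0, 0, 0], "twist": -1, "hand": 35},
  {"dp": [0, 0, 0], "twist": -1, "hand": 35},
  {"dp": [0, 0, 0], "twist": -1, "hand": 35},
])

```text
clock: 6.65
eef_pos: [0.5596, -0.06, 0.2505]
ee_rot: [-0.074, 3.14, 0.0]
force: [0.5, -0.0, -3.1]
width: 0.0398
grip_force: 41.1
```

Emit:
move_arm([
  {"dp": [0, 0, 0], "twist": -1, "hand": 35},
  {"dp": [0, 0, 0], "twist": -0.7, "hand": 35},
  {"dp": [0, 0, 0], "twist": 0, "hand": 35},
  {"dp": [0, 0, 0], "twist": 0, "hand": 35},
])

```text
clock: 7.15
eef_pos: [0.5596, -0.0601, 0.2501]
ee_rot: [-0.345, 3.122, 0.0]
force: [0.6, 1.0, -2.4]
width: 0.0395
grip_force: 41.1
```

```bash
for i in 1 2; do python3 plan.py .5644 -.0598 .2209 108.6 1; python3 -c "from h import *;grab('wrist')"; done; python3 - <<'E'
from h import *
s,_=tool();print(s['clock'],s['force'],s['width'],s['grip_force'])
f=grab('wrist'); cv2.imwrite('pics/w3.png',f['color'])
E
```

```text
pos [ 0.5596 -0.0601  0.2501] yaw 102.63 tilt [ 4.e-04  0.e+00 -1.e+00] j [-0.11  0.43 -0.31  0.83  0.   -0.33]
0 [-0.19, -0.03, 1.17] -1.0
pos [ 0.5596 -0.06    0.25  ] yaw 102.64 tilt [ 2.e-04  0.e+00 -1.e+00] j [-0.11  0.43 -0.31  0.83  0.   -0.33]
0 [-0.19, -0.03, 1.16] -0.99
7.25 [ 0.18165341  0.27684393 -2.12204403] 0.03937409115529393 41.10568106174469
```

View pics/w3.png

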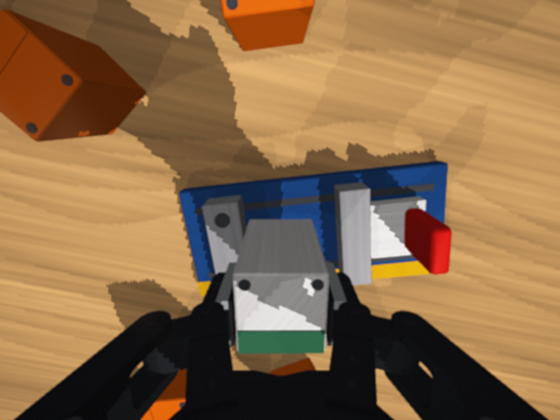

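The picture shows the module upright in the fingers at (280,300), with its green stripe towards the yellow edge. One more 6° of turn is needed.

Emit:
move_arm([
  {"dp": [-0.19, -0.03, 0], "twist": -1, "hand": 35},
  {"dp": [0, 0, 0], "twist": 0, "hand": 35},
  {"dp": [0, 0, 0.5], "twist": 0, "hand": 35},
  {"dp": [0, 0, 0.4], "twist": 0, "hand": 35},
  {"dp": [0, 0, 0.1], "twist": 0, "hand": 35},
])

```text
clock: 7.92
eef_pos: [0.5634, -0.0597, 0.2232]
ee_rot: [0.509, -3.097, -0.001]
force: [0.5, -0.4, -3.3]
width: 0.0394
grip_force: 41.1
```

Emit:
move_arm([
  {"dp": [0, 0, 0.1], "twist": 0, "hand": 35},
  {"dp": [0, 0, 0.06], "twist": 0, "hand": 35},
  {"dp": [0, 0, 0], "twist": 0, "hand": 35},
  {"dp": [0, 0, 0], "twist": 0, "hand": 35},
])

```text
clock: 8.43
eef_pos: [0.5645, -0.0598, 0.221]
ee_rot: [-0.51, 3.099, -0.0]
force: [-1.1, -0.0, -2.0]
width: 0.0394
grip_force: 41.1
```

Emit:
move_arm([
  {"dp": [0, 0, 0.04], "twist": 0, "hand": 35},
  {"dp": [0, 0, 0], "twist": 0, "hand": 35},
])

```text
clock: 8.68
eef_pos: [0.5644, -0.0598, 0.2209]
ee_rot: [-0.51, 3.099, -0.0]
force: [-2.5, -0.3, 6.7]
width: 0.0392
grip_force: 42.1
```

Emit:
move_arm([
  {"dp": [0, 0, 0], "twist": 0, "hand": 60},
  {"dp": [0, 0, 0], "twist": 0, "hand": 60},
  {"dp": [0, 0, -0.4], "twist": 0, "hand": 60},
  {"dp": [0, 0, -0.9], "twist": 0, "hand": 60},
  {"dp": [0, 0, -0.9], "twist": 0, "hand": 60},
])

```text
clock: 9.3
eef_pos: [0.5644, -0.0598, 0.2757]
ee_rot: [-0.51, 3.1, -0.0]
force: [-0.2, -0.1, 0.1]
width: 0.0597
grip_force: 0.0
```

Emit:
move_arm([
  {"dp": [0, 0.8, 0], "twist": 0, "hand": 20},
  {"dp": [0, 1, 0], "twist": 0, "hand": 0},
  {"dp": [0, 1, 0], "twist": 0, "hand": 0},
  {"dp": [0, 1, 0], "twist": 0, "hand": 0},
  {"dp": [0, 1, 0], "twist": 0, "hand": 0},
])

```text
clock: 9.93
eef_pos: [0.5245, 0.0556, 0.2738]
ee_rot: [0.511, -3.098, -0.001]
force: [-0.0, -0.0, -0.5]
width: -0.0002
grip_force: 0.0
```

Emit:
move_arm([
  {"dp": [0, 0.5, 0], "twist": 0, "hand": 0},
  {"dp": [0, 0, 0], "twist": 0, "hand": 0},
  {"dp": [0, 0, 0], "twist": 0, "hand": 0},
])

```text
clock: 10.3
eef_pos: [0.522, 0.0655, 0.2746]
ee_rot: [0.51, -3.1, 0.001]
force: [0.5, 0.2, 0.1]
width: -0.0001
grip_force: 0.0
```

```bash
python3 - <<'E'
from h import *
yw=np.radians(18.6);y=np.array([-np.sin(yw),np.cos(yw)]);o=np.array([.5657,-.0636])
f=grab('wrist');f=grab('wrist'); cv2.imwrite('pics/w4.png',f['color'])
s,T=tool(); d=T[:2,3]-o; print(s['clock'],s['width'],T[:3,3],'in vise',d@[y[1],-y[0]],d@y)
g=grab('top'); cv2.imwrite('pics/top4.png',cv2.resize(g['color'][190:275,245:355],None,fx=7,fy=7,interpolation=cv2.INTER_CUBIC))
E
```

```text
10.4 -9.799960234886123e-05 [0.52213617 0.06516851 0.27465376] in vise -0.00021650941001420362 0.13593781407237338
```

View pics/w4.png

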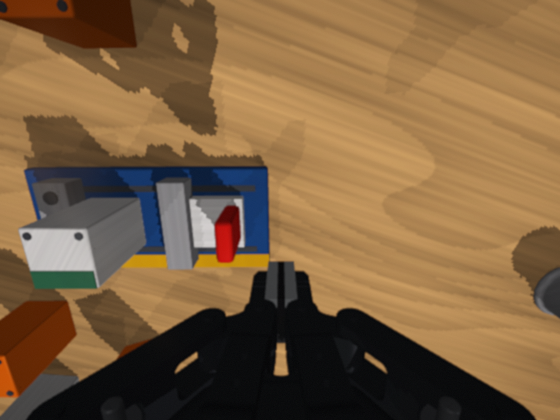

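The module stands free and square at (85,240), and the closed fingers are beyond the tab. I descend and then push.

Emit:
move_arm([
  {"dp": [0, 0, 0.9], "twist": 0, "hand": 0},
  {"dp": [0, 0, 0.9], "twist": 0, "hand": 0},
  {"dp": [0, 0, 0.85], "twist": 0, "hand": 0},
  {"dp": [0, 0, 0], "twist": 0, "hand": 0},
  {"dp": [0, -0.3, 0], "twist": 0, "hand": 0},
])

```text
clock: 11.08
eef_pos: [0.5247, 0.0584, 0.209]
ee_rot: [-0.51, 3.099, -0.0]
force: [0.6, -0.6, -0.0]
width: 0.0004
grip_force: 0.0
```

Emit:
move_arm([
  {"dp": [0, -0.2, 0], "twist": 0, "hand": 0},
  {"dp": [0, -0.2, 0], "twist": 0, "hand": 0},
  {"dp": [0, -0.15, 0], "twist": 0, "hand": 0},
  {"dp": [0, -0.15, 0], "twist": 0, "hand": 0},
  {"dp": [0, -0.15, 0], "twist": 0, "hand": 0},
])

```text
clock: 11.7
eef_pos: [0.5314, 0.0387, 0.2088]
ee_rot: [-0.511, 3.099, 0.001]
force: [-0.3, 5.0, 2.4]
width: 0.0001
grip_force: 2.2
```

Emit:
move_arm([
  {"dp": [0, -0.12, 0], "twist": 0, "hand": 0},
  {"dp": [0, -0.12, 0], "twist": 0, "hand": 0},
  {"dp": [0, -0.12, 0], "twist": 0, "hand": 0},
  {"dp": [0, -0.12, 0], "twist": 0, "hand": 0},
])

```text
clock: 12.2
eef_pos: [0.5352, 0.027, 0.2085]
ee_rot: [-0.51, 3.099, 0.0]
force: [0.6, 4.5, 1.8]
width: 0.0001
grip_force: 2.1
```

Emit:
move_arm([
  {"dp": [0, -0.08, 0], "twist": 0, "hand": 0},
  {"dp": [0, -0.08, 0], "twist": 0, "hand": 0},
  {"dp": [0, -0.04, 0], "twist": 0, "hand": 0},
])

```text
clock: 12.58
eef_pos: [0.5364, 0.0233, 0.2086]
ee_rot: [-0.511, 3.099, 0.007]
force: [-0.8, 10.4, 4.6]
width: -0.0002
grip_force: 5.3
```

Emit:
move_arm([
  {"dp": [0, -0.06, 0], "twist": 0, "hand": 0},
  {"dp": [0, -0.04, 0], "twist": 0, "hand": 0},
  {"dp": [0, 0, 0], "twist": 0, "hand": 0},
])

```text
clock: 12.95
eef_pos: [0.5366, 0.0225, 0.2086]
ee_rot: [0.514, -3.099, -0.014]
force: [-2.4, 15.5, 6.5]
width: -0.0005
grip_force: 7.9
```

Emit:
move_arm([
  {"dp": [0, -0.04, 0], "twist": 0, "hand": 0},
  {"dp": [0, -0.04, 0], "twist": 0, "hand": 0},
  {"dp": [0, 0, 0], "twist": 0, "hand": 0},
])

```text
clock: 13.32
eef_pos: [0.5368, 0.0217, 0.2086]
ee_rot: [0.515, -3.098, -0.021]
force: [-3.0, 21.2, 7.6]
width: 0.0002
grip_force: 10.5
```

Emit:
move_arm([
  {"dp": [0, 0.4, 0], "twist": 0, "hand": 0},
  {"dp": [0, 0.6, 0], "twist": 0, "hand": 0},
  {"dp": [0, 0, -0.9], "twist": 0, "hand": 0},
  {"dp": [0, 0, -0.9], "twist": 0, "hand": 0},
  {"dp": [0, 0, -0.9], "twist": 0, "hand": 0},
])

```text
clock: 13.95
eef_pos: [0.5294, 0.0416, 0.276]
ee_rot: [0.509, -3.098, 0.003]
force: [0.8, -0.5, 0.1]
width: 0.0003
grip_force: 0.0
```

Emit:
move_arm([
  {"dp": [0.4, 0.4, -0.9], "twist": 0, "hand": 0},
  {"dp": [0.8, 0.4, -0.9], "twist": 0, "hand": 0},
  {"dp": [0.8, 0, 0], "twist": 0, "hand": 0},
  {"dp": [0, 0, 0], "twist": 0, "hand": 0},
])

```text
clock: 14.45
eef_pos: [0.4747, 0.0444, 0.3207]
ee_rot: [0.509, -3.098, 0.002]
force: [-0.5, 0.1, 0.5]
width: -0.0003
grip_force: 0.0
```

```bash
python3 - <<'E'
from h import *
f=grab('wrist');f=grab('wrist')
yw=np.radians(18.6);x=np.array([np.cos(yw),np.sin(yw)]);y=np.array([-x[1],x[0]]);o=np.array([.5657,-.0636])
W=lambda a,b,z:np.append(o+a*x+b*y,z)
print(tool()[0]['clock'],tool()[1][:3,3])
im=f['color']; k=cv2.resize(im,None,fx=1.4,fy=1.4,interpolation=cv2.INTER_CUBIC)
def q(P,c):
    cv2.polylines(k,[np.int32([np.array(proj(f,p))*1.4 for p in P])],True,c,1)
q([W(a,b,.082) for a,b in[(.02,.02),(.02,-.02),(-.02,-.02),(-.02,.02)]],(255,0,255))
q([W(a,b,.032) for a,b in[(.035,.02),(.035,.04),(-.035,.04),(-.035,.02)]],(0,255,255))
q([W(a,b,.062) for a,b in[(.015,.066),(.015,.078),(-.015,.078),(-.015,.066)]],(0,255,0))
q([W(a,b,.012) for a,b in[(.042,.125),(.042,-.065),(-.042,-.065),(-.042,.125)]],(255,255,255))
cv2.imwrite('pics/w5.png',k)
E
```

```text
14.55 [0.47637138 0.04469114 0.32065719]
```

View pics/w5.png

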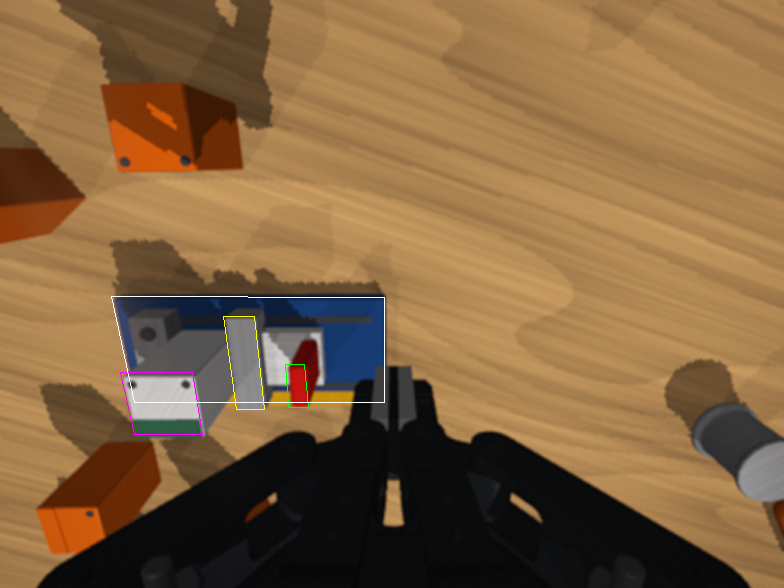

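The expected closed-state outlines match the module top, jaw and tab to about 1–2 mm. The fingers are clear, so I hand in.

```bash
python3 -c "from cell import ctrl; print(ctrl.hand_in())"
```

```text
the job is handed in; nothing more can be done
None
```

I turned the module a quarter turn so its green board faces the yellow front edge, shut the jaw on it and handed the job in at about 14.6 s. The last picture matched the expected closed positions to about 1–2 mm, but the hand-in gave no verdict.

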